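# Find the filled can by its weight and hold it up

## Robot

A 7-joint arm with a two-finger parallel gripper is mounted at the origin on the work surface. World frame = base frame: x ahead of the robot, y to its left, z up, the work surface at z = 0. Lengths are in m, angles in degrees, forces in N, time in s.
With the tool pointing down it reaches from about 0.425 to 0.875 m from the base axis. Payload 4.7 kg.
Tool frame: the origin (TCP) lies at the very end of the fingers, on their centre line; the grasp point (between the pads) lies 19 mm behind it; x points along the fingers, z is the direction in which the jaws open and shut, and the axes are right-handed (so a half turn about x gives the same grasp; the last joint's range is limited). The gripper opens to 87 mm and grips with 3 to 60 N. Pads are 19 mm wide; open, the fingers measure 117 mm over their backs; the gripper's body (75 mm by 190 mm) begins 51 mm behind the grasp point.
Start: joints at [75.923, 18.392, -4.016, 83.108, 1.295, 78.541, -3.26], TCP at [0.167, -0.628, 0.184] pointing down, gripper open.
Joint ranges: [-163.93, 163.93], [-17.29, 119.83], [-79.2, 71.16], [3.27, 140.29], [-89.18, 269.18], [5.43, 117.66], [-154.24, 154.24]. Speed limits (degrees/s): [147.25, 147.25, 180, 180, 180, 180, 180].

## Interface

Orientations are given as [roll, pitch, yaw] about the fixed x, y, z axes, in that order (R = Rz(yaw) Ry(pitch) Rx(roll)).
In Python, from cell import env gives the robot as it stands. The module is installed in compiled form; this text tells all that it offers.
- The arm moves only by the tool drive_tool, never from a script. Its argument "increments" is a list of rows, each a list of 2 entries, a list of its own where there are three numbers: the shift along the tool's x, y, z scaled (see below), then the turn, a rotation vector about the tool's x, y, z scaled (see below). In form: [[[dx, dy, dz], [wx, wy, wz]], ...]. A call has 1 to 10 rows; each row shifts and turns the commanded pose from where the row before left it, along the tool's axes as they then stand; what a row does not reach is not made up. The controller multiplies each number of a shift by 0.04 m and each number of a turn by 120 degrees. A row lasts 1/10 s, in which the tool goes at most 50 mm and 8.59 degrees, less where a joint would pass 70% of its speed; a pose out of reach is approached as far as the arm can. A call with a number of a shift or a turn outside -1 to 1 is refused whole. A call with a gripper value outside its range is refused whole. "hand" is the gripper's target within -1 to 1 (fully open at 1, half-way at 0, shut at -1), set as the call begins (left out, the last holds). The fingers move at their own pace and stop on an object; "squeeze" is the grip in N (left out, the last holds). Time passes only in rows, so rows that do not move let the fingers close. It gives the time, the measured TCP pose, the force and the opening at its end, in the units of the state.
- env.get_obs(): the state, without advancing time (a new reading comes with each control period).
- env.read_camera(name): name is "scene" or "top" or "wrist"; returns a dict with "frame" (400x640x3 uint8, red, green, blue), "fx", "fy", "cx", "cy" (pixels), "distortion" ([k1, k2, p1, p2, k3] as OpenCV has them; the pictures are not rectified), "R" (3x3) and "t" (3): a world point X has camera coordinates R X + t. Camera axes: x right, y down, z forward; pixel columns grow to the right and rows downward; lengths in m; the calibration is good to about 2 mm. A picture is of the moment at which its call begins. There is no depth.
- env.sign_off(): hands the job in, once; it reports no verdict.
The state is a dict: "time_s": time; "qpos": joint angles; "joint_velocities": joint speeds; "effort": joint torques, N m; "tool_pos": TCP position; "tool_rot": TCP orientation; "force": force on the tool from outside, world axes, zero at the start; "wrist_torque": the same for the moment, N m; "grip_width": finger opening in m.
Only numpy, scipy, OpenCV 4.12 (cv2) and the standard library are available. Lean on these libraries where they do the work, as an engineer would, in place of code of your own. Each camera call takes 0.05 s, during which the arm holds its last target.

## Task

Three sealed aluminium cans that look the same stand in the black rack: one is filled, the other two are empty. Find the filled one by its weight, lift it out, and finish while still holding it in the gripper, upright and still, with its underside at least 10 cm above the bench and nothing else touching it. At the end the two empty cans stand in pockets of the rack (put back whatever you lifted to try); tip no can over, and do not disturb the blue locating block, the dial gauge or the wrench.

Things in the scene. Friction and masses are not known exactly. Their poses are not given: they have to be found in the camera images.
- can_a_mid (a point): centre (half-way up, on the axis) of one of three identical-looking sealed aluminium cans, z up. Round body 56 mm wide, straight up to 94 mm above its underside, then a shoulder, a steel cup 33 mm wide from 108 to 118 mm and a thin stem up to 124 mm; underside 62 mm below this point. Any can may be the filled one (300 to 400 g); the two empty ones weigh 50 to 80 g each
- can_b_mid (a point): centre (half-way up, on the axis) of one of three identical-looking sealed aluminium cans, z up. Round body 56 mm wide, straight up to 94 mm above its underside, then a shoulder, a steel cup 33 mm wide from 108 to 118 mm and a thin stem up to 124 mm; underside 62 mm below this point. Any can may be the filled one (300 to 400 g); the two empty ones weigh 50 to 80 g each
- can_c_mid (a point): centre (half-way up, on the axis) of one of three identical-looking sealed aluminium cans, z up. Round body 56 mm wide, straight up to 94 mm above its underside, then a shoulder, a steel cup 33 mm wide from 108 to 118 mm and a thin stem up to 124 mm; underside 62 mm below this point. Any can may be the filled one (300 to 400 g); the two empty ones weigh 50 to 80 g each
- rack: black plastic rack fixed to the bench, 90 mm (its x) by 320 mm (its y) by 30 mm high, origin at the centre of its underside, z up; three pockets in a row along its y axis, 110 mm apart. It turns up to about 0.45 rad either way from start to start
- pocket_1 (a point): centre of the floor of the first round pocket of the rack (towards the rack's own -y end); the pocket is 62 mm wide and 20 mm deep, its floor 10 mm above the bench; one can stands in each pocket at the start, in unknown order
- pocket_2 (a point): centre of the floor of the middle round pocket of the rack (towards the rack's own centre); the pocket is 62 mm wide and 20 mm deep, its floor 10 mm above the bench; one can stands in each pocket at the start, in unknown order
- pocket_3 (a point): centre of the floor of the last round pocket of the rack (towards the rack's own +y end); the pocket is 62 mm wide and 20 mm deep, its floor 10 mm above the bench; one can stands in each pocket at the start, in unknown order
- locator_mid (a point): bystander: centre of the blue plastic V-shaped locating block, 40 x 150 x 34 mm, long along its y, lying loose beyond the rack
- dial_mid (a point): bystander: centre of a white round dial gauge standing loose on a small foot on the left, 100 mm across, 106 mm high, face to its +x
- wrench: bystander: small steel wrench, 170 mm long along its x, lying loose on the right; origin at the middle of its underside

How it is judged:
By the outcome, as a careful person would: the job done as asked, in the order asked, and still so for the second after the job is handed in, while the arm keeps its last pose, push and grip.
It also fails if it takes over 50 s, if anything falls off the work surface, if the arm or the gripper's body presses on something with over 40 N, if the wrist force passes 120 N, or if a joint passes its speed limit or range.

## Working session

There is one attempt and no reset: what is moved stays moved. The work goes in short steps, Python scripts to look and compute and a tool call to move; the robot and the scene stay as the last step left them, time stands still between calls to the robot, and variables do not carry over. Pictures are saved under pics/ and viewed, and the job is handed in when it is done.

Besides the shell and the picture viewer there is one more tool, called after "Emit:" as name(argument=value, ...) on one line, values as JSON. drive_tool: Moves the arm, as the interface text tells. Shifts and turns lie within -1 to 1; 1 stands for 0.04 m of shift or 120 degrees of turn. Its arguments: {"type":"object","properties":{"increments":{"type":"array"},"hand":{"type":"number"},"squeeze":{"type":"number"}},"required":["increments"]}

```bash
mkdir -p pics; cat > h.py <<'E'
from cell import env
import numpy as np, cv2, pickle
def snap(n,tag):
    c=env.read_camera(n); cv2.imwrite(f'pics/{tag}.png',c['frame'][:,:,::-1]); pickle.dump(c,open(f'pics/{tag}.pkl','wb')); return c
E
python3 - <<'E'
from h import *
o=env.get_obs(); print(o)
for n in ['scene','top','wrist']:
    c=snap(n,n+'0'); print(n,c['fx'],c['cx'],c['cy'],c['distortion'],-np.array(c['R']).T@c['t'])
E
```

```text
{'time_s': 0.0, 'qpos': array([75.92207428, 18.43811423, -4.01625661, 83.17654262,  1.29513942,
       78.53981098, -3.26122107]), 'joint_velocities': array([ 0.06245802, -0.0336975 ,  0.01862552, -0.05745433,  0.09908122,
       -0.04341976, -0.00571996]), 'effort': array([ 7.66321159e-05, -4.91289783e+01, -4.04128879e-01, -3.12522411e+01,
       -6.40806416e-02,  4.39082785e-02,  2.06692084e-04]), 'tool_pos': array([ 0.16677133, -0.62758535,  0.18335802]), 'tool_rot': array([-177.00376867,   89.89063836,  107.88343785]), 'force': array([ 0.75781116, -0.28129657, -0.12045927]), 'wrist_torque': array([-0.00523418,  0.00945348,  0.00668903]), 'grip_width': 0.08679842881442405}
scene 410.88897265472536 321.734249372512 202.76594065569682 [-0.09594065  0.          0.          0.          0.        ] [1.15662621 0.66538205 0.89680094]
top 507.8488415788014 317.0424951448002 196.78910900358534 [-0.04440946  0.          0.          0.          0.        ] [ 0.36247983 -0.01230971  1.670693  ]
wrist 278.75497541945754 323.2940599339709 196.63599855900586 [-0.04852743  0.          0.          0.          0.        ] [ 0.23726111 -0.61017555  0.38447653]
```

View pics/scene0.png

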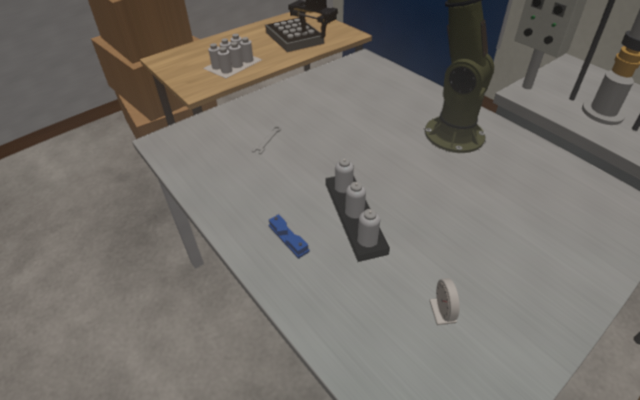

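View pics/top0.png

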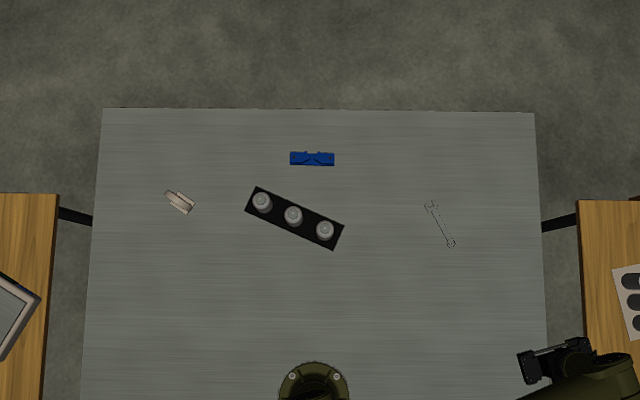

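View pics/wrist0.png

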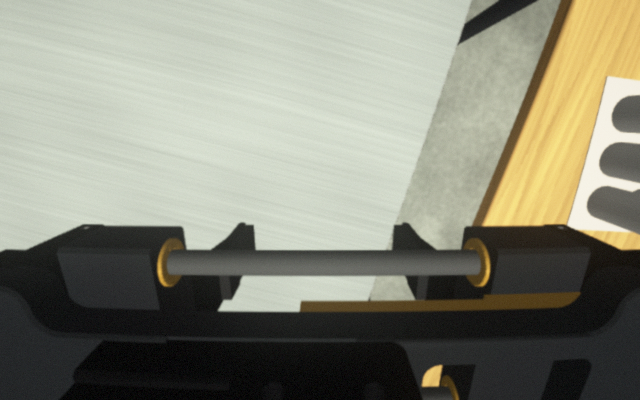

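The scene view shows the cans at about (344,165), (356,190) and (369,215). In the top view they are at about (262,201), (293,215) and (325,231), with the rack between corners (257,187) and (333,249). I'll enlarge both views to get better pixel positions.

```bash
python3 - <<'E'
from h import *
a=cv2.imread('pics/top0.png')[175:260,235:355]; cv2.imwrite('pics/t1.png',cv2.resize(a,None,fx=6,fy=6,interpolation=cv2.INTER_CUBIC))
a=cv2.imread('pics/scene0.png')[150:270,310:400]; a=cv2.convertScaleAbs(a,alpha=1.3);cv2.imwrite('pics/s1.png',cv2.resize(a,None,fx=5,fy=5,interpolation=cv2.INTER_CUBIC))
E
```

```text
(no output)
```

View pics/t1.png

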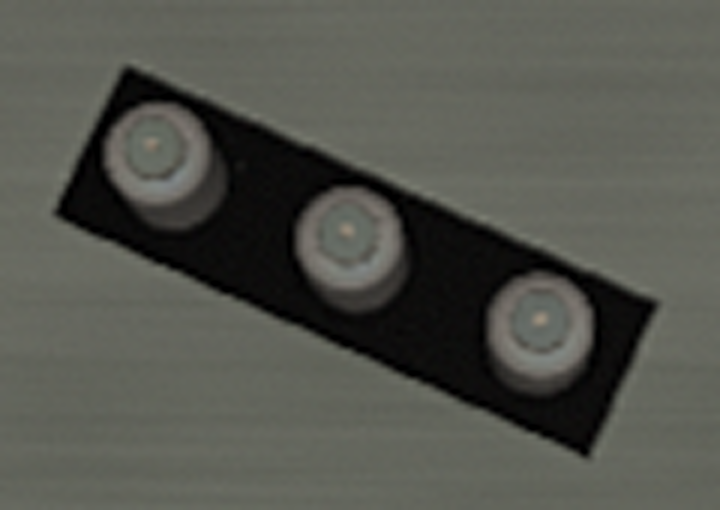

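View pics/s1.png

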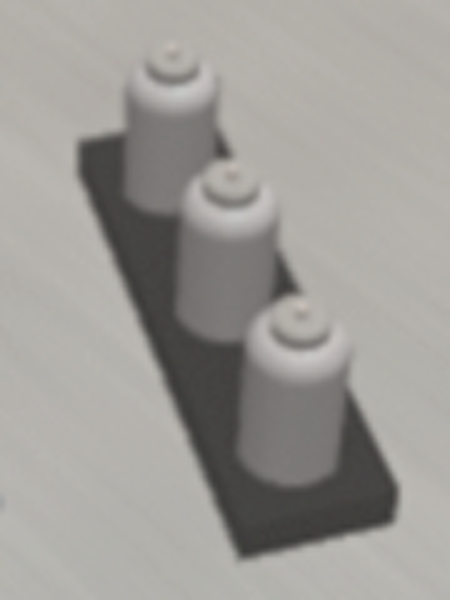

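```bash
cat >> h.py <<'E'
def P(c):
    return np.hstack([np.array(c['R']),np.array(c['t']).reshape(3,1)])
def und(c,p):
    K=np.array([[c['fx'],0,c['cx']],[0,c['fy'],c['cy']],[0,0,1]]); return cv2.undistortPoints(np.array(p,float).reshape(-1,1,2),K,np.array(c['distortion'])).reshape(-1,2)
def tri(c1,p1,c2,p2):
    X=cv2.triangulatePoints(P(c1),P(c2),und(c1,p1).T,und(c2,p2).T); return (X[:3]/X[3]).T
def atz(c,p,z):
    u=und(c,p); R=np.array(c['R']); C=-R.T@np.array(c['t']); d=np.c_[u,np.ones(len(u))]@R
    return C+d*((z-C[2])/d[:,2])[:,None]
def proj(c,X):
    K=np.array([[c['fx'],0,c['cx']],[0,c['fy'],c['cy']],[0,0,1]]); return cv2.projectPoints(np.array(X,float).reshape(-1,1,3),cv2.Rodrigues(np.array(c['R']))[0],np.array(c['t'],float),K,np.array(c['distortion']))[0].reshape(-1,2)
def ld(t): return pickle.load(open(f'pics/{t}.pkl','rb'))
E
python3 - <<'E'
from h import *
np.set_printoptions(precision=4,suppress=True)
t,s=ld('top0'),ld('scene0')
T=np.array([(152,146),(347,231),(540,320)])/6+[235,175]-.42
S=np.array([(300,308),(232,173),(172,50)])/5+[310,150]-.4
for i in (0,1): pass
X=tri(t,T,s,S); print(X)
print(atz(t,T,.134), atz(s,S,.134))
C=np.array([(127,66),(55,213),(588,458),(658,302)])/6+[235,175]-.42
c=atz(t,C,.03); print(c, c.mean(0)); print([np.linalg.norm(c[i]-c[i-1]) for i in range(4)])
d=(c[0]+c[1]-c[2]-c[3]); print('yaw of +y', np.degrees(np.arctan2(d[1],d[0]))-90)
# rack corners in scene, near corners
print(tri(t,C[[0,3]],s,np.array([(398,488),(80,145)])/5+[310,150]-.4))
for n,p in (('loc',[(290,152),(334,152),(334,166),(290,166)]),('wr',[(428,203),(452,246)])): print(n,atz(t,p,.02))
print(tri(t,[(180,197)],s,[(448,298)]), atz(t,[(165,193),(192,203),(188,213)],.05))
E
```

```text
[[ 0.6092  0.1708  0.1325]
 [ 0.5663  0.0707  0.1309]
 [ 0.5223 -0.0286  0.1327]]
[[ 0.6086  0.171   0.134 ]
 [ 0.5661  0.0704  0.134 ]
 [ 0.5219 -0.0283  0.134 ]] [[ 0.6107  0.1714  0.134 ]
 [ 0.5685  0.0734  0.134 ]
 [ 0.5237 -0.0278  0.134 ]]
[[ 0.6695  0.1986  0.03  ]
 [ 0.5877  0.2352  0.03  ]
 [ 0.4586 -0.0559  0.03  ]
 [ 0.5432 -0.0931  0.03  ]] [0.5648 0.0712 0.03  ]
[np.float64(0.3178071702433752), np.float64(0.08964744521956547), np.float64(0.3183713935992544), np.float64(0.09238521181394262)]
yaw of +y -23.664550023416083
[[ 0.6391  0.2251  0.0717]
 [ 0.5427 -0.0924  0.0262]]
loc [[ 0.7871  0.0889  0.02  ]
 [ 0.7888 -0.0583  0.02  ]
 [ 0.7409 -0.0586  0.02  ]
 [ 0.7391  0.0879  0.02  ]]
wr [[ 0.6201 -0.3691  0.02  ]
 [ 0.4795 -0.4444  0.02  ]]
[[0.6187 0.4432 0.0652]] [[0.6377 0.4914 0.05  ]
 [0.6059 0.4011 0.05  ]
 [0.5731 0.4124 0.05  ]]
```

```bash
cat >> h.py <<'E'
from scipy.spatial.transform import Rotation as Ro
def pose():
    o=env.get_obs(); return o, Ro.from_euler('xyz',o['tool_rot'],degrees=True)
def plan(pos,yaw=-23.66):
    o,R=pose(); M=R.as_matrix()
    zx=np.array([np.cos(np.radians(yaw)),np.sin(np.radians(yaw)),0])
    print('t',o['time_s'],'pos',o['tool_pos'],'F',o['force'],'T',o['wrist_torque'],'w',o['grip_width'],'\nq',o['qpos'])
    best=None
    for s in (1,-1):
        x=np.array([0,0,-1.]);z=s*zx;G=np.c_[x,np.cross(z,x),z]
        rv=(R.inv()*Ro.from_matrix(G)).as_rotvec(degrees=True)
        print('turn deg tool',rv,'units',rv/120, ' shift after turn, units',G.T@(np.array(pos)-o['tool_pos'])/.04)
    print('shift now, units',M.T@(np.array(pos)-o['tool_pos'])/.04)
np.set_printoptions(precision=4,suppress=True)
E
python3 - <<'E'
from h import *
plan([.5225,-.0283,.19]); print(pose()[1].as_matrix())
E
```

```text
t 0.15 pos [ 0.1668 -0.6278  0.1836] F [ 0.9663 -0.0615  0.6703] T [ 0.0266 -0.0107 -0.0183] w 0.08712202219099804 
q [75.9228 18.4294 -4.015  83.1566  1.294  78.5413 -3.2608]
turn deg tool [-51.455   -0.0784  -0.033 ] units [-0.4288 -0.0007 -0.0003]  shift after turn, units [-0.1592 17.2953  2.1307]
turn deg tool [128.545   -0.0397   0.0944] units [ 1.0712 -0.0003  0.0008]  shift after turn, units [ -0.1592 -17.2953  -2.1307]
shift now, units [ -0.1426  12.4436 -12.1995]
[[-0.0004  0.9664  0.2569]
 [ 0.0014  0.2569 -0.9664]
 [-1.     -0.0001 -0.0014]]
```

Emit:
drive_tool(increments=[[[-0.05,0,0],[-0.0536,0,0]],[[-0.05,0,0],[-0.0536,0,0]],[[-0.05,0,0],[-0.0536,0,0]],[[-0.05,0,0],[-0.0536,0,0]],[[-0.05,0,0],[-0.0536,0,0]],[[-0.05,0,0],[-0.0536,0,0]],[[0,0.2,0],[-0.0536,0,0]],[[0,0.4,0],[-0.0536,0,0]],[[0,0.6,0.05],[0,0,0]],[[0,0.7,0.1],[0,0,0]]], hand=1, squeeze=25)

```text
time_s: 1.15
tool_pos: [0.2054, -0.5623, 0.1958]
tool_rot: [155.2, 89.9, 131.5]
force: [0.4, 0.2, 0.2]
grip_width: 0.0868
```

Emit:
drive_tool(increments=[[[0,0.8,0.1],[0,0,0]],[[0,0.8,0.1],[0,0,0]],[[0,0.8,0.1],[0,0,0]],[[0,0.8,0.1],[0,0,0]],[[0,0.8,0.1],[0,0,0]],[[0,0.8,0.1],[0,0,0]],[[0,0.8,0.1],[0,0,0]],[[0,0.8,0.1],[0,0,0]],[[0,0.8,0.1],[0,0,0]],[[0,0.8,0.1],[0,0,0]]])

```text
time_s: 2.15
tool_pos: [0.3715, -0.2844, 0.1963]
tool_rot: [-118.9, 90.0, -142.6]
force: [0.2, -0.7, 0.2]
grip_width: 0.0873
```

```bash
python3 - <<'E'
from h import *
plan([.5225,-.0283,.19])
E
```

```text
t 2.15 pos [ 0.3715 -0.2844  0.1963] F [ 0.2223 -0.7289  0.1549] T [-0.0562 -0.0644 -0.0205] w 0.08725257490805174 
q [ 63.1352  -3.523  -27.5692 105.9232  -1.6524  77.2114  12.3166]
turn deg tool [ 0.0001 -0.0093  0.0167] units [ 0.     -0.0001  0.0001]  shift after turn, units [0.1576 7.3781 0.8886]
turn deg tool [-179.9999   -0.0263   -0.0145] units [-1.5    -0.0002 -0.0001]  shift after turn, units [ 0.1576 -7.3781 -0.8886]
shift now, units [0.1553 7.3782 0.8886]
```

Emit:
drive_tool(increments=[[[0,0.9,0.1],[0,0,0]],[[0,0.9,0.1],[0,0,0]],[[0,0.9,0.1],[0,0,0]],[[0,0.9,0.1],[0,0,0]],[[0,0.9,0.1],[0,0,0]],[[0,0.9,0.1],[0,0,0]],[[0,0.9,0.1],[0,0,0]],[[0,0.7,0.1],[0,0,0]],[[0,0.35,0.09],[0,0,0]],[[0,0,0],[0,0,0]]])

```text
time_s: 3.15
tool_pos: [0.5223, -0.028, 0.1963]
tool_rot: [112.2, 89.9, 88.8]
force: [0.1, 1.0, -0.6]
grip_width: 0.0867
```

```bash
python3 - <<'E'
from h import *
plan([.5225,-.0283,.073])
c=snap('wrist','w1'); c=snap('scene','s2')
a=c['frame'][60:300,200:500,::-1]; cv2.imwrite('pics/s2c.png',cv2.resize(a,None,fx=2.5,fy=2.5,interpolation=cv2.INTER_CUBIC))
E
```

```text
t 3.15 pos [ 0.5223 -0.028   0.1963] F [ 0.1033  0.9509 -0.6012] T [ 0.0057 -0.0616  0.0237] w 0.08673142510328684 
q [ 44.8342   5.6479 -47.0093  98.6936   4.1361  77.475  -26.3333]
turn deg tool [ 0.2608 -0.0344 -0.084 ] units [ 0.0022 -0.0003 -0.0007]  shift after turn, units [ 3.0815 -0.0053  0.0081]
turn deg tool [-179.7392    0.1317   -0.054 ] units [-1.4978  0.0011 -0.0004]  shift after turn, units [ 3.0815  0.0053 -0.0081]
shift now, units [ 3.0815 -0.0098  0.0099]
```

View pics/w1.png

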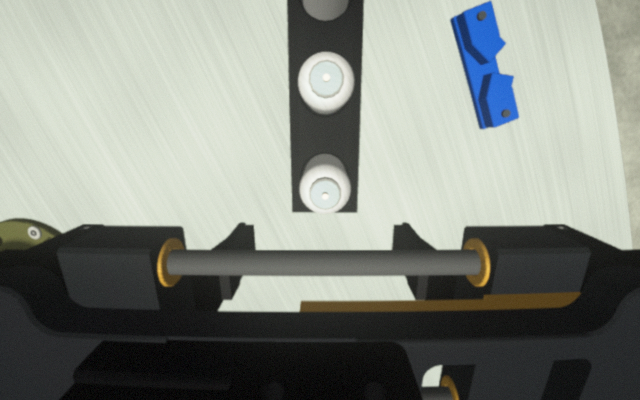

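View pics/s2c.png

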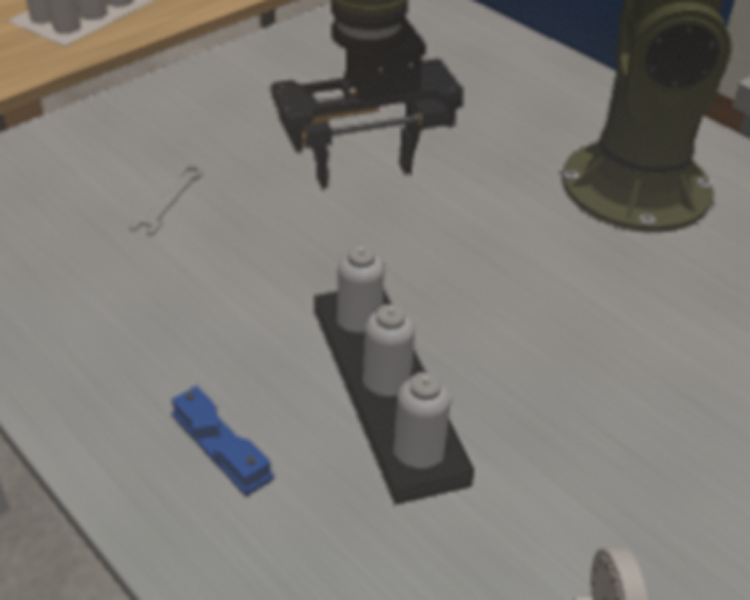

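The wrist view shows the cans at (325,190), (326,78) and beyond the top edge, ahead of the fingers. The gripper isn't clearly above can 1, so I'll project the TCP and the can estimates before descending.

```bash
python3 - <<'E'
from h import *
w,s=ld('w1'),ld('s2'); o,R=pose()
print('TCP proj wrist,scene',proj(w,[o['tool_pos']]),proj(s,[o['tool_pos']]))
X=[[.5225,-.0283,.134],[.566,.0707,.134],[.609,.171,.134]]
print(proj(w,X),proj(s,X),proj(ld('top0'),X))
print('wrist atz',atz(w,[(325,195),(326,78)],.134))
print('cam',-w['R'].T@w['t'], w['R'])
print('tri w-scene',tri(w,[(325,195),(326,78)],s,[(200+361/2.5,60+249/2.5),(200+391/2.5,60+309/2.5)]))
print('tri w-top',tri(w,[(325,195),(326,78)],ld('top0'),np.array([(540,320),(347,231)])/6+[235,175]-.42))
E
```

```text
TCP proj wrist,scene [[322.0208 222.0079]] [[344.4126 141.587 ]]
[[322.319  196.8018]
 [322.7892  78.9274]
 [322.1671 -61.3309]] [[344.1891 159.3443]
 [356.0282 183.2956]
 [369.9832 210.8139]] [[324.5951 227.7037]
 [292.3067 213.096 ]
 [259.9296 198.7857]]
wrist atz [[ 0.5256 -0.0277  0.134 ]
 [ 0.5689  0.0703  0.134 ]]
cam [0.5518 0.0369 0.3974] [[ 0.9174 -0.398  -0.    ]
 [-0.3841 -0.8855  0.2613]
 [-0.104  -0.2397 -0.9652]]
tri w-scene [[ 0.525  -0.0263  0.1359]
 [ 0.5676  0.0714  0.1343]]
tri w-top [[ 0.5238 -0.0292  0.1245]
 [ 0.5695  0.0722  0.1144]]
```

The projections agree to within about 3 mm: wrist gives (0.525,-0.027), scene (0.5237,-0.0278) and top (0.522,-0.028). The TCP really is above can 1 and the offset was only perspective. I'll descend now.

Emit:
drive_tool(increments=[[[0.2,0,0.04],[0,0,0]],[[0.4,0,0],[0.002,0,0]],[[0.5,0,0],[0,0,0]],[[0.5,0,0],[0,0,0]],[[0.5,0,0],[0,0,0]],[[0.5,0,0],[0,0,0]],[[0.3,0,0],[0,0,0]],[[0.15,0,0],[0,0,0]],[[0,0,0],[0,0,0]]])

```text
time_s: 4.15
tool_pos: [0.5226, -0.0318, 0.0739]
tool_rot: [-155.6, 89.9, -179.5]
force: [0.2, -0.2, -0.2]
grip_width: 0.0868
```

```bash
python3 - <<'E'
from h import *
plan([.5238,-.0278,.073])
c=snap('scene','s3')
a=c['frame'][60:260,260:460,::-1]; cv2.imwrite('pics/s3c.png',cv2.resize(a,None,fx=3,fy=3,interpolation=cv2.INTER_CUBIC))
E
```

```text
t 4.15 pos [ 0.5226 -0.0318  0.0739] F [ 0.18   -0.1976 -0.2232] T [-0.0202 -0.0819  0.0162] w 0.08675437238725706 
q [ 42.5164  12.5883 -46.1767 107.4138  10.0542  64.2119 -31.3258]
turn deg tool [-0.281  -0.0601  0.0272] units [-0.0023 -0.0005  0.0002]  shift after turn, units [ 0.0213  0.1038 -0.0134]
turn deg tool [179.719    0.0426   0.0943] units [1.4977 0.0004 0.0008]  shift after turn, units [ 0.0213 -0.1038  0.0134]
shift now, units [ 0.0212  0.1038 -0.0139]
```

View pics/s3c.png

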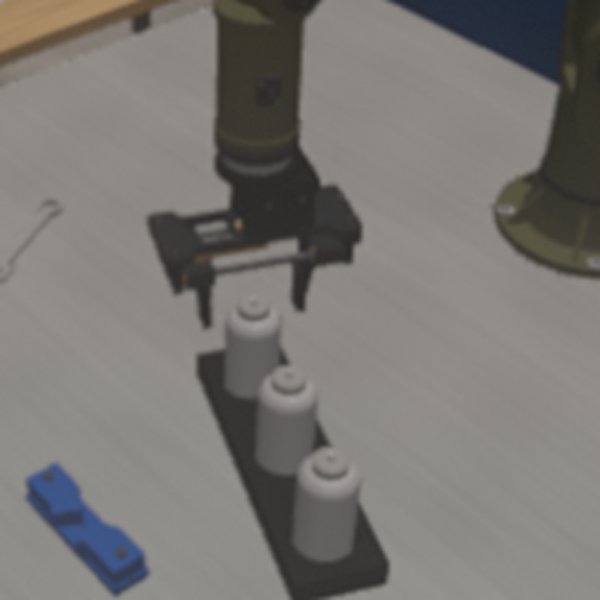

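The fingertips appear near crop (205,325) and (300,308), which looks too high and too far back for straddling the can. I'll compare that with the projected TCP.

```bash
python3 - <<'E'
from h import *
s=ld('s3'); o,R=pose(); M=R.as_matrix(); p=o['tool_pos']
for nm,q in (('tcp',p),('f+',p+M[:,2]*.0435),('f-',p-M[:,2]*.0435),('body',p-M[:,0]*.07),('b+',p-M[:,0]*.07+M[:,2]*.095),('b-',p-M[:,0]*.07-M[:,2]*.095)):
    print(nm,q,(proj(s,[q])[0]-[260,60])*3)
t=snap('top','t3'); snap('wrist','w3')
a=t['frame'][165:295,235:395,::-1]; cv2.imwrite('pics/t3c.png',cv2.resize(a,None,fx=4.5,fy=4.5,interpolation=cv2.INTER_CUBIC))
for nm,q in (('tcp',p),('f+',p+M[:,2]*.0435),('f-',p-M[:,2]*.0435),('can',[.5238,-.0278,.134])): print(nm,(proj(t,[q])[0]-[235,165])*4.5, proj(ld('w3'),[q]))
E
```

```text
tcp [ 0.5233 -0.0316  0.0746] [248.2557 342.4812]
f+ [ 0.5631 -0.0493  0.0747] [206.8533 350.2465]
f- [ 0.4836 -0.014   0.0746] [289.1072 334.8356]
body [ 0.5233 -0.0316  0.1446] [249.9658 288.1673]
b+ [ 0.6101 -0.0702  0.1447] [155.1218 305.1808]
b- [0.4365 0.0069 0.1446] [341.9396 271.8139]
tcp [406.9875 289.8412] [[321.1459 218.06  ]]
f+ [432.653  233.8059] [[377.8736 217.9534]]
f- [381.1199 346.303 ] [[264.416 218.08 ]]
can [402.4575 280.2391] [[318.5149 247.6313]]
```

View pics/t3c.png

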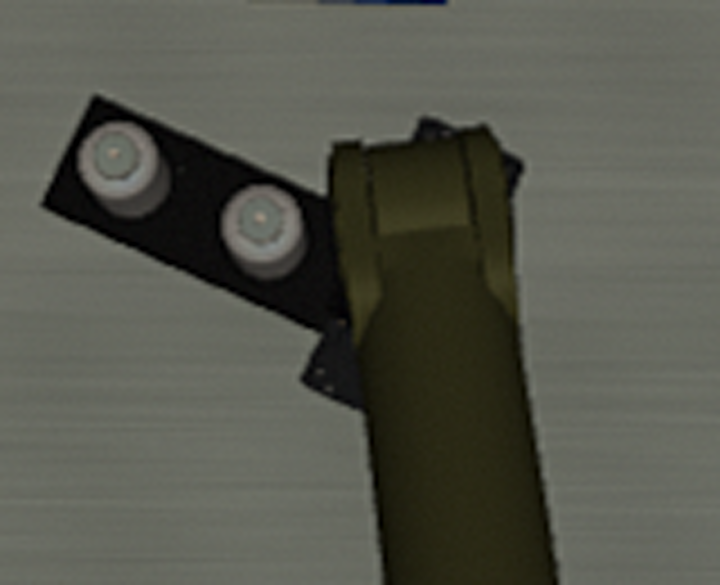

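View pics/w3.png

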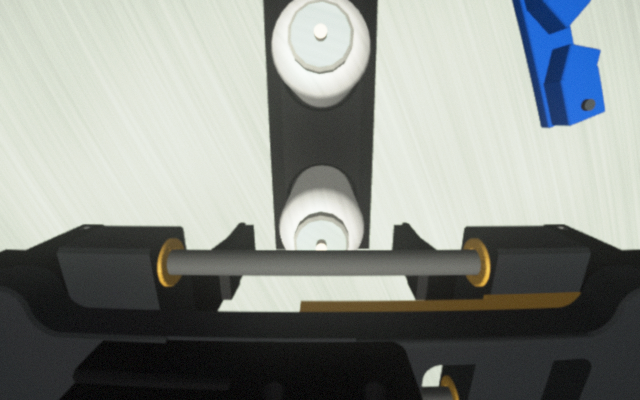

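```bash
python3 - <<'E'
from h import *
a=ld('s3')['frame'][120:190,310:390,::-1]; a=cv2.convertScaleAbs(a,alpha=1.6,beta=10)
for q in proj(ld('s3'),[env.get_obs()['tool_pos']]): print(q-[310,120])
cv2.imwrite('pics/z1.png',cv2.resize(a,None,fx=8,fy=8,interpolation=cv2.INTER_CUBIC))
a=ld('w3')['frame'][180:320,200:440,::-1]; a=cv2.convertScaleAbs(a,alpha=1.5,beta=25)
cv2.imwrite('pics/z2.png',cv2.resize(a,None,fx=3.3,fy=3.3,interpolation=cv2.INTER_CUBIC))
w1,w3=ld('w1'),ld('w3')
print(tri(w1,[(325,195),(326,78)],w3,[(320,243),(320,32)]))
E
```

```text
[32.6338 54.1089]
[[ 0.5243 -0.0297  0.1246]
 [ 0.5687  0.07    0.1366]]
```

View pics/z1.png

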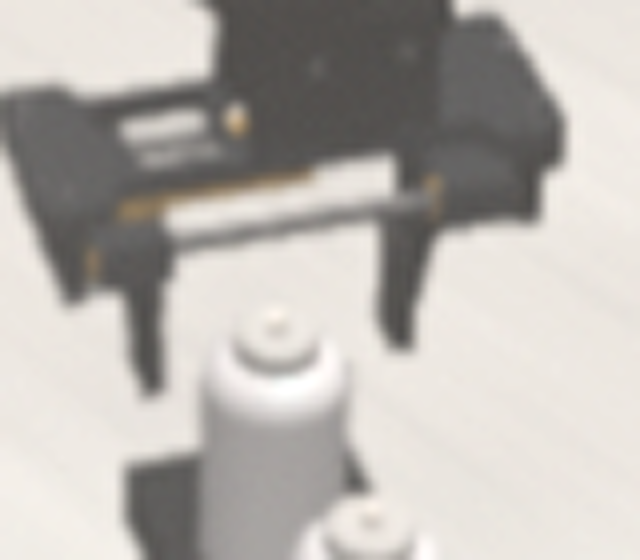

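View pics/z2.png

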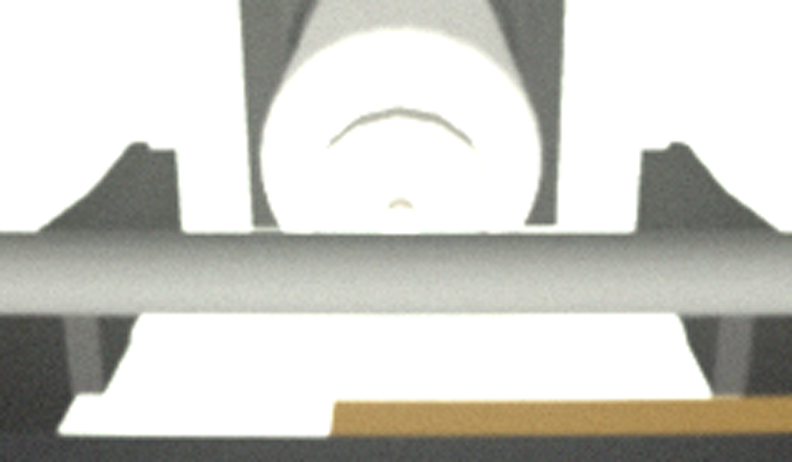

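```bash
python3 - <<'E'
from h import *
s,w=ld('s3'),ld('w3'); o,R=pose(); M=R.as_matrix()
S=np.array([(162,390),(385,345)])/8+[310,120]-.44
W=np.array([(640,150),(178,150)])/3.3+[200,180]-.35
X=tri(w,W,s,S); print(X, X.mean(0), np.linalg.norm(X[0]-X[1]))
print(o['tool_pos'], 'tips-tcp in tool axes mm', (M.T@(X.mean(0)-o['tool_pos']))*1e3)
print('reproj',proj(w,X)-W,proj(s,X)-S)
# wrist cam pose in tool frame
for tg in ('w1','w3'): 
    c=ld(tg); C=-c['R'].T@c['t']; print(C)
print('cam in tool now', M.T@(C-o['tool_pos']))
d=np.array(X[0]-X[1]); print(np.degrees(np.arctan2(d[1],d[0])))
# depth by width
z=w['fx']*.0868/(W[0,0]-W[1,0]); p=np.array([(W[:,0].mean()-w['cx'])/w['fx']*z,(W[0,1]-w['cy'])/w['fx']*z,z]); print('by width',w['R'].T@(p-w['t']))
E
```

```text
[[ 0.5681 -0.0398  0.1171]
 [ 0.4907 -0.0044  0.1196]] [ 0.5294 -0.0221  0.1184] 0.08512560323042338
[ 0.524  -0.0315  0.0753] tips-tcp in tool axes mm [-43.0512  10.7972   1.2447]
reproj [[-0.4034 -0.3723]
 [-0.971  -0.1675]] [[-0.1001 -0.0644]
 [-0.2024  0.0324]]
[0.5518 0.0369 0.3974]
[0.5537 0.0335 0.2761]
cam in tool now [-0.2008  0.0715  0.0012]
-24.565971684759887
by width [ 0.5287 -0.0238  0.114 ]
```

By triangulation the visible fingertips sit about 40 mm behind the reported TCP, so the reported and visible tip heights disagree. Before trusting either, I'll close gently at 3 N. A width near 56 mm would mean the pads are on the body, and near 33 mm would mean they're on the cup.

Emit:
drive_tool(increments=[[[0,0.08,0],[0,0,0]],[[0,0,0],[0,0,0]],[[0,0,0],[0,0,0]],[[0,0,0],[0,0,0]],[[0,0,0],[0,0,0]],[[0,0,0],[0,0,0]]], hand=-0.1, squeeze=3)

```text
time_s: 4.9
tool_pos: [0.5244, -0.0284, 0.0744]
tool_rot: [-148.4, 90.0, -172.3]
force: [-0.7, 0.3, 1.7]
grip_width: 0.0476
```

```bash
python3 - <<'E'
from h import *
plan([.5238,-.0278,.073])
c=snap('scene','s4')
a=c['frame'][120:190,310:390,::-1]; a=cv2.convertScaleAbs(a,alpha=1.6,beta=10)
cv2.imwrite('pics/z3.png',cv2.resize(a,None,fx=8,fy=8,interpolation=cv2.INTER_CUBIC))
E
```

```text
t 4.9 pos [ 0.5244 -0.0284  0.0744] F [-0.7194  0.2504  1.7263] T [ 0.0372  0.1808 -0.009 ] w 0.04757466750471227 
q [ 42.1719  12.743  -46.2864 107.2182  10.195   64.2705 -31.7686]
turn deg tool [-0.242  -0.0108  0.0066] units [-0.002  -0.0001  0.0001]  shift after turn, units [ 0.0362  0.0072 -0.0196]
turn deg tool [179.758    0.0103   0.0169] units [1.498  0.0001 0.0001]  shift after turn, units [ 0.0362 -0.0072  0.0196]
shift now, units [ 0.0362  0.0071 -0.0196]
```

View pics/z3.png

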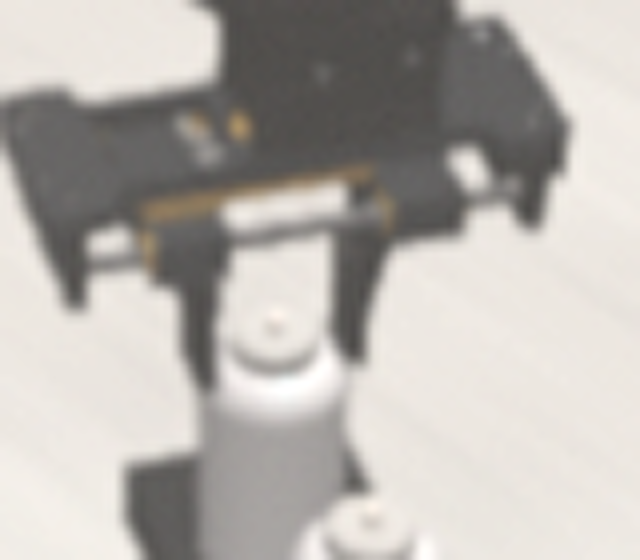

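The fingers stopped at 47.6 mm, on the shoulder (about 101 mm up the can). That confirms the images: the real tips are about 40 mm higher than reported. I'll open and go about 35 mm lower, checking by image.

Emit:
drive_tool(increments=[[[0,0,0],[0,0,0]],[[0,0,0],[0,0,0]],[[0,0,0],[0,0,0]],[[0,0,0],[0,0,0]],[[0,0,0],[0,0,0]],[[0.2,0,0],[0,0,0]],[[0.25,0,0],[0,0,0]],[[0.25,0,0],[0,0,0]],[[0.15,0,0],[0,0,0]],[[0,0,0],[0,0,0]]], hand=1)

```text
time_s: 5.95
tool_pos: [0.5233, -0.0282, 0.039]
tool_rot: [-169.6, 89.9, 166.5]
force: [-0.4, -0.9, -0.9]
grip_width: 0.0869
```

```bash
python3 - <<'E'
from h import *
plan([.5238,-.0278,.040])
c=snap('scene','s5'); w=snap('wrist','w5')
a=c['frame'][120:190,310:390,::-1]; a=cv2.convertScaleAbs(a,alpha=1.6,beta=10)
cv2.imwrite('pics/z5.png',cv2.resize(a,None,fx=8,fy=8,interpolation=cv2.INTER_CUBIC))
E
```

```text
t 5.95 pos [ 0.5233 -0.0282  0.039 ] F [-0.396  -0.9106 -0.8716] T [-0.0174 -0.0699 -0.0078] w 0.08693571222222271 
q [ 41.0259  15.4196 -45.5517 109.177   12.5298  60.6304 -33.6047]
turn deg tool [-0.2211 -0.1466  0.0265] units [-0.0018 -0.0012  0.0002]  shift after turn, units [-0.0262  0.0142  0.0064]
turn deg tool [179.7788   0.0415   0.2299] units [1.4982 0.0003 0.0019]  shift after turn, units [-0.0262 -0.0142 -0.0064]
shift now, units [-0.0263  0.0142  0.0063]
```

View pics/z5.png

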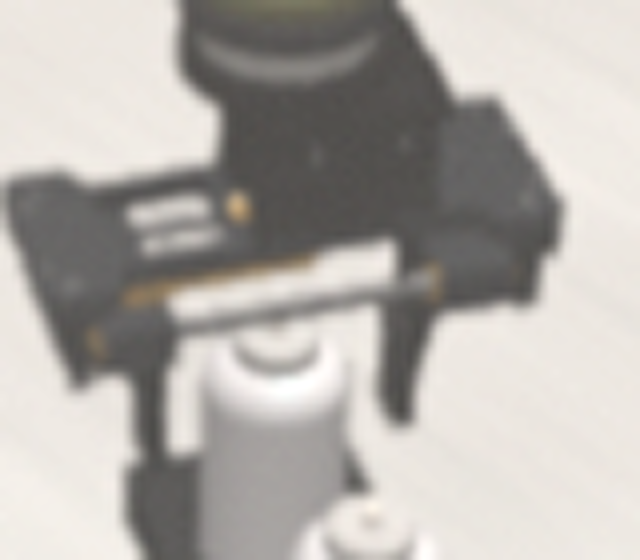

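View pics/w5.png

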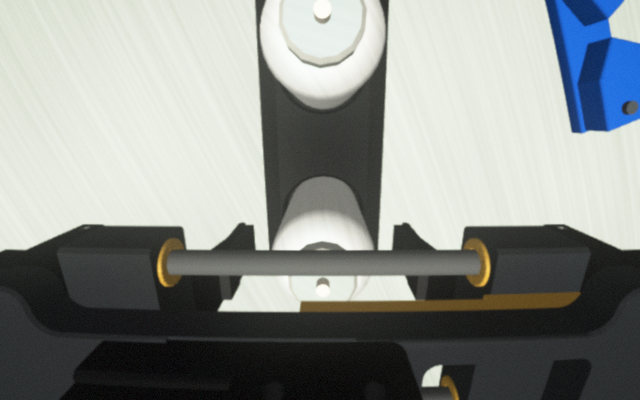

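Emit:
drive_tool(increments=[[[0,0,0],[0,0,0]],[[0,0,0],[0,0,0]],[[0,0,0],[0,0,0]],[[0,0,0],[0,0,0]],[[0,0,0],[0,0,0]],[[0,0,0],[0,0,0]],[[0,0,0],[0,0,0]]], hand=-0.2, squeeze=25)

```text
time_s: 6.75
tool_pos: [0.5246, -0.0284, 0.0405]
tool_rot: [-26.7, 90.0, -50.6]
force: [-0.4, 0.6, 1.1]
grip_width: 0.0556
```

```bash
cat >> h.py <<'E'
def wt(n=6):
    F=[]
    for i in range(n):
        env.read_camera('wrist'); o=env.get_obs(); F.append(np.r_[o['force'],o['wrist_torque'],o['effort']])
    F=np.array(F); print('t',o['time_s'],'F mean',F[:,:3].mean(0),'sd',F[:,:3].std(0),'tq',F[:,3:6].mean(0),'eff',F[:,6:].mean(0),'pos',o['tool_pos'],'w',o['grip_width'])
E
python3 - <<'E'
from h import *
wt(4)
E
```

```text
t 6.95 F mean [ 0.0043 -0.4449  1.0653] sd [0.3569 0.3201 0.5792] tq [-0.023  -0.0166 -0.0188] eff [  0.0026 -32.7529  -5.4236 -26.8689  -0.0496  -0.1041   0.0026] pos [ 0.5246 -0.0284  0.0405] w 0.05540090945964541
```

Width is 55.5 mm, so the can body is held. Next I'll lift about 12 mm, still inside the pocket, and weigh it.

Emit:
drive_tool(increments=[[[-0.08,0,0],[0,0,0]],[[-0.11,0,0],[0,0,0]],[[-0.11,0,0],[0,0,0]],[[0,0,0],[0,0,0]],[[0,0,0],[0,0,0]]])

```text
time_s: 7.45
tool_pos: [0.5246, -0.0285, 0.0526]
tool_rot: [-14.0, 90.0, -37.9]
force: [0.4, -0.6, -0.9]
grip_width: 0.0552
```

```bash
python3 - <<'E'
from h import *
wt(8)
c=snap('scene','s6')
a=c['frame'][120:200,310:390,::-1]; a=cv2.convertScaleAbs(a,alpha=1.6,beta=10)
cv2.imwrite('pics/z6.png',cv2.resize(a,None,fx=7,fy=7,interpolation=cv2.INTER_CUBIC))
E
```

```text
t 7.85 F mean [ 0.2165  0.1785 -0.4   ] sd [0.3883 0.5075 0.5761] tq [-0.0147 -0.0817 -0.0016] eff [  0.002  -32.9527  -5.311  -27.9335  -0.063   -0.0105  -0.    ] pos [ 0.5244 -0.0283  0.0523] w 0.05521743257708047
```

View pics/z6.png

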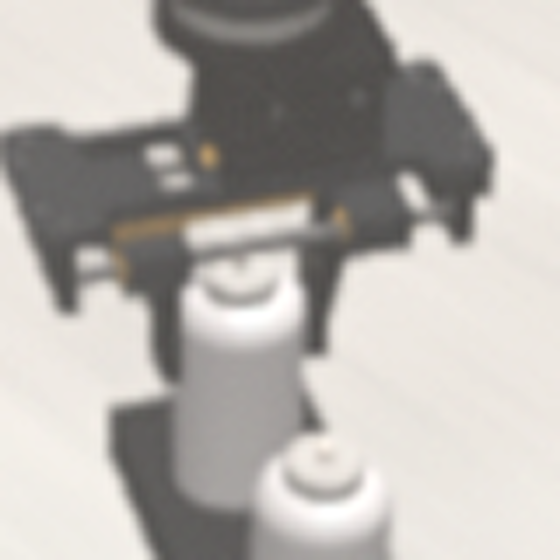

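The stem rose about 3.6 px (roughly 14 mm), so the can is off the pocket floor. Fz is only -0.4 N, which makes it empty; a filled can would read 3 to 4 N. I'll put it back, open, rise 40 mm and move one pitch along.

Emit:
drive_tool(increments=[[[0.1,0,0],[0,0,0]],[[0.1,0,0],[0,0,0]],[[0.08,0,0],[0,0,0]],[[0.02,0,0],[0,0,0]],[[0,0,0],[0,0,0]]])

```text
time_s: 8.4
tool_pos: [0.5243, -0.0283, 0.0405]
tool_rot: [-144.6, 90.0, -168.5]
force: [-2.5, 0.2, 2.7]
grip_width: 0.0552
```

Emit:
drive_tool(increments=[[[0,0,0],[0,0,0]],[[0,0,0],[0,0,0]],[[0,0,0],[0,0,0]],[[0,0,0],[0,0,0]],[[-0.1,0,0],[0,0,0]],[[-0.3,0,0],[0,0,0]],[[-0.4,0,0],[0,0,0]],[[-0.2,0,0],[0,0,0]],[[0,0.2,0],[0,0,0]],[[0,0.4,0],[0,0,0]]], hand=1)

```text
time_s: 9.4
tool_pos: [0.5346, -0.0075, 0.0809]
tool_rot: [-37.8, 89.9, -61.9]
force: [0.1, -0.4, -0.2]
grip_width: 0.0874
```

Emit:
drive_tool(increments=[[[0,0.5,0],[0,0,0]],[[0,0.5,0],[0,0,0]],[[0,0.5,0],[0,0,0]],[[0,0.4,0],[0,0,0]],[[0,0.25,0],[0,0,0]],[[0,0,0],[0,0,0]]])

```text
time_s: 10.0
tool_pos: [0.5691, 0.0743, 0.0803]
tool_rot: [120.8, 89.9, 97.1]
force: [-0.0, -0.4, 0.7]
grip_width: 0.087
```

```bash
python3 - <<'E'
from h import *
plan([.5685,.0720,.040])
c=snap('scene','s7'); w=snap('wrist','w7')
a=c['frame'][120:220,310:410,::-1]; a=cv2.convertScaleAbs(a,alpha=1.6,beta=10)
cv2.imwrite('pics/z7.png',cv2.resize(a,None,fx=6,fy=6,interpolation=cv2.INTER_CUBIC))
E
```

```text
t 10.0 pos [0.5691 0.0743 0.0803] F [-0.0099 -0.4084  0.6604] T [-0.073  -0.0516 -0.0057] w 0.08698504994181454 
q [ 30.2781  19.6881 -47.7333 100.2282  15.6365  67.0162 -45.7135]
turn deg tool [-0.0856 -0.036  -0.0605] units [-0.0007 -0.0003 -0.0005]  shift after turn, units [ 1.008  -0.0591  0.0091]
turn deg tool [179.9144  -0.0949   0.0566] units [ 1.4993 -0.0008  0.0005]  shift after turn, units [ 1.008   0.0591 -0.0091]
shift now, units [ 1.008  -0.0602  0.0098]
```

View pics/z7.png

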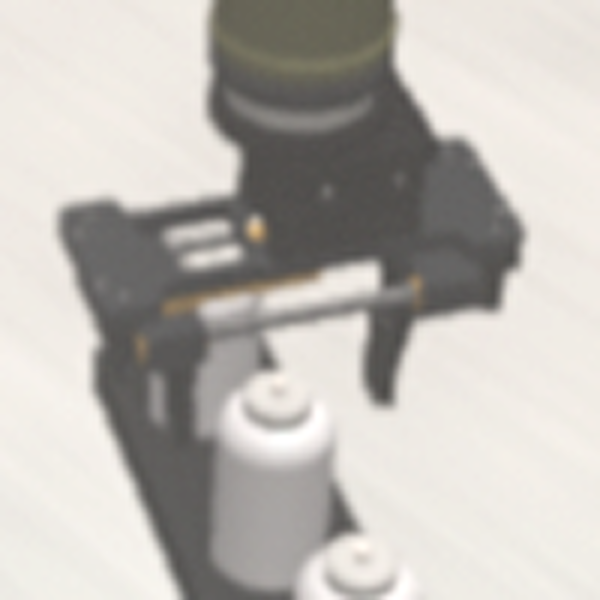

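View pics/w7.png

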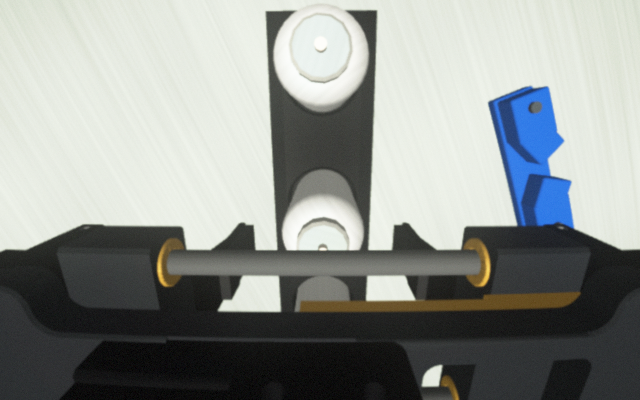

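The wrist view shows the middle can centred between the fingers, with its stem at (322,247). Now I'll descend and grip.

Emit:
drive_tool(increments=[[[0.2,-0.04,0],[0,0,0]],[[0.3,0,0],[0,0,0]],[[0.3,0,0],[0,0,0]],[[0.2,0,0],[0,0,0]],[[0,0,0],[0,0,0]]])

```text
time_s: 10.6
tool_pos: [0.5669, 0.0703, 0.0385]
tool_rot: [-154.2, 89.8, -178.1]
force: [-0.2, 0.2, 0.6]
grip_width: 0.0873
```

Emit:
drive_tool(increments=[[[0,0,0],[0,0,0]],[[0,0,0],[0,0,0]],[[0,0,0],[0,0,0]],[[0,0,0],[0,0,0]],[[0,0,0],[0,0,0]],[[-0.08,0,0],[0,0,0]],[[-0.11,0,0],[0,0,0]],[[-0.11,0,0],[0,0,0]],[[0,0,0],[0,0,0]],[[0,0,0],[0,0,0]]], hand=-0.2)

```text
time_s: 11.6
tool_pos: [0.5684, 0.0707, 0.0525]
tool_rot: [-20.0, 90.0, -43.9]
force: [-0.1, -0.3, -3.3]
grip_width: 0.055
```

```bash
python3 - <<'E'
from h import *
wt(8)
c=snap('scene','s8')
a=c['frame'][130:230,310:410,::-1]; a=cv2.convertScaleAbs(a,alpha=1.6,beta=10)
cv2.imwrite('pics/z8.png',cv2.resize(a,None,fx=6,fy=6,interpolation=cv2.INTER_CUBIC))
E
```

```text
t 12.0 F mean [ 0.2076 -0.083  -3.5965] sd [0.7163 0.434  0.6945] tq [-0.0289 -0.0683  0.0142] eff [  0.0026 -40.379   -8.5524 -29.1286  -0.0602  -0.0309  -0.    ] pos [0.5683 0.0707 0.0523] w 0.055650437876079935
```

View pics/z8.png

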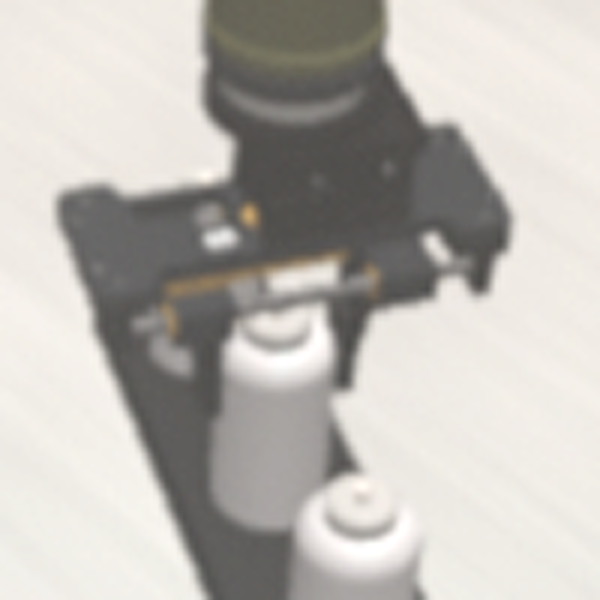

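Fz is -3.6 N (about 0.37 kg), inside the 300–400 g range, so the middle can is the filled one. I'll lift it straight up about 14 cm.

Emit:
drive_tool(increments=[[[-0.15,0,0],[0,0,0]],[[-0.3,0,0],[0,0,0]],[[-0.45,0,0],[0,0,0]],[[-0.5,0,0],[0,0,0]],[[-0.5,0,0],[0,0,0]],[[-0.5,0,0],[0,0,0]],[[-0.5,0,0],[0,0,0]],[[-0.4,0,0],[0,0,0]],[[-0.2,0,0],[0,0,0]],[[-0.1,0,0],[0,0,0]]], squeeze=30)

```text
time_s: 13.05
tool_pos: [0.5687, 0.0709, 0.1975]
tool_rot: [14.7, 89.9, -9.2]
force: [0.4, -0.9, -4.0]
grip_width: 0.0553
```

Emit:
drive_tool(increments=[[[0,0,0],[0,0,0]],[[0,0,0],[0,0,0]],[[0,0,0],[0,0,0]],[[0,0,0],[0,0,0]],[[0,0,0],[0,0,0]]])

```text
time_s: 13.55
tool_pos: [0.5682, 0.0708, 0.196]
tool_rot: [-162.7, 90.0, 173.4]
force: [0.2, -0.2, -4.5]
grip_width: 0.0555
```

```bash
python3 - <<'E'
from h import *
wt(5); o=env.get_obs(); print(o['joint_velocities'],pose()[1].as_matrix()[:,0])
c=snap('scene','s9'); snap('wrist','w9'); snap('top','t9')
a=c['frame'][60:260,240:480,::-1]; a=cv2.convertScaleAbs(a,alpha=1.4,beta=10)
cv2.imwrite('pics/z9.png',cv2.resize(a,None,fx=3,fy=3,interpolation=cv2.INTER_CUBIC))
E
```

```text
t 13.8 F mean [ 0.1721  0.2255 -3.4494] sd [0.5081 0.6578 0.3491] tq [-0.0405 -0.0453  0.0194] eff [  0.0039 -35.7303  -6.034  -32.5624  -0.0679  -0.0189  -0.0001] pos [0.5684 0.0707 0.1964] w 0.055322359416631696
[ 0.0065 -0.0394  0.0721 -0.0758  0.0779  0.0409 -0.1612] [-0.0001 -0.0001 -1.    ]
```

View pics/z9.png

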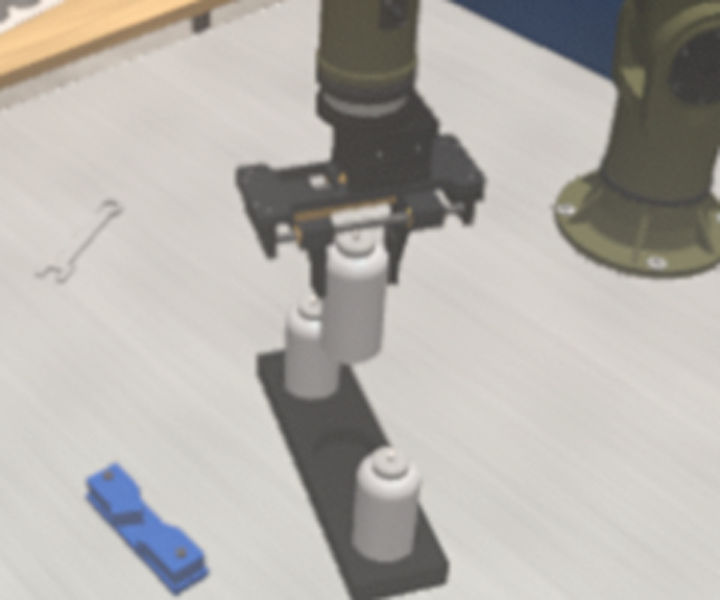

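View pics/w9.png

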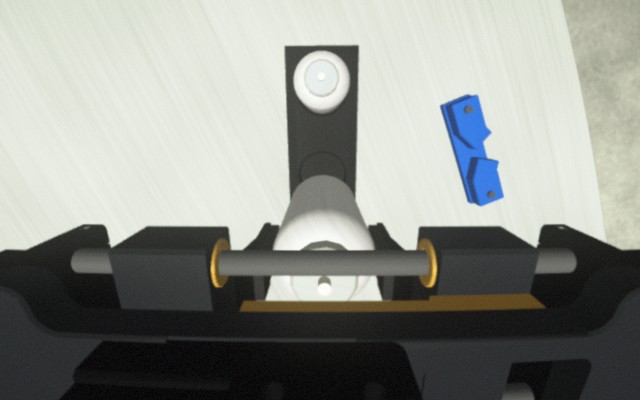

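View pics/t9.png

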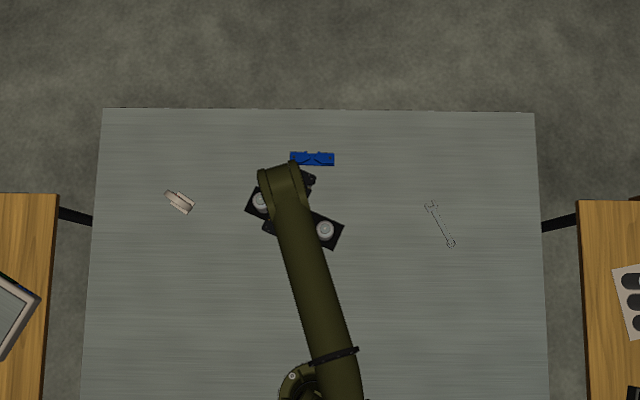

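```bash
python3 - <<'E'
from h import *
s=ld('s9')
for z in (.26,.28,.30): print('stem',z,proj(s,[[.5684,.0712,z]])[0],'base centre',proj(s,[[.5684,.0712,z-.124]])[0])
print('seen stem',np.array([356,237])/3+[240,60]-.33,' seen base centre ~',np.array([355,347])/3+[240,60]-.33)
print('can1 stem from scene/wt',atz(s,[(np.array([311,303])/3+[240,60]-.33)],.134),atz(s,[(np.array([391,456])/3+[240,60]-.33)],.134))
E
```

```text
stem 0.26 [357.7477 147.0506] base centre [355.5377 183.2287]
stem 0.28 [358.1332 140.6558] base centre [355.8743 177.7705]
stem 0.3 [358.5273 134.0908] base centre [356.2182 172.174 ]
seen stem [358.3367 138.67  ]  seen base centre ~ [358.0033 175.3367]
can1 stem from scene/wt [[ 0.5284 -0.0253  0.134 ]] [[0.6111 0.1732 0.134 ]]
```

The stem is at z ≈ 0.285, so the underside is about 0.16 m up. Both other cans stand in their pockets, and the block, gauge and wrench haven't moved. I'm handing in.

```bash
python3 - <<'E'
from h import *
print(env.sign_off()); print(env.get_obs()['time_s'])
E
```

```text
the job is handed in; nothing more can be done
None
the job is handed in; nothing more can be done
```

The filled can was the one in the middle pocket. The gripper is holding it upright and still at 30 N, with its underside about 16 cm above the bench. I handed the job in at about 14 s.

- **Weighing:** I lifted the can at the rack's -y end about 12 mm; it read about 0.4 N, so it was empty and I put it back. The middle can read 3.6 N (about 0.37 kg), then 3.4 N at full height. I did not lift the third can, since the middle one's weight already fitted the filled can.
- **Last checks:**
    - The finger opening was steady at 55.3 mm and the tool pointed straight down.
    - The scene camera put the top of the can's stem at about z = 0.285 m.
    - Both empty cans stand upright in their pockets.
    - In the last pictures the blue block, dial gauge and wrench are where they started.
- **What disagreed:**
    - The reported tool position was about 40 mm lower than the fingertips seen in the cameras. A gentle 3 N test close stopped on the can's shoulder, which showed the cameras were right, so I set the grasp height from the images.
    - After I put the first can back, the scene camera placed it about 5 mm from its first scene estimate. That is more than the pocket's 3 mm of play, but the reading was rough because the gripper partly hid the can.

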